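Hold a spring clip gaping over the tall stock card

TASK

Lift the steel spring clip out of its rack by its two upright handles, squeeze them so that its jaws spread wide, and lower it over the middle of the top edge of the taller stock card, until the edge stands well inside between the open jaws without the clip touching the card. Finish like that, still squeezing and holding the clip wide open around the card, ready for someone to slip in a delivery note. Leave the card holders and the other things where they stand.

Things in the scene. Friction and masses are not known exactly. Their poses are not given: they have to be found in the camera images.
- clip_pin (a point): Centre of the clip's cross pin (66 x 10 x 8 mm), the hinge axis of its two halves. x runs along the pin, y from one half to the other, z up. The plain steel clip (90 g) hangs jaws down in the rack, handles up; a half turn about z gives the same clip.
- clip: The whole clip; origin and axes as clip_pin. Two handles rise from the pin and lean apart, each ending in a round bead. Two jaw plates (34 mm wide along x, 3 mm thick) hang from the pin to 50 mm below it, tips almost meeting. At the stop the jaw tips lie 46 mm below the pin with about 36 mm between them.
- bead_a (a point): Centre of the bead on the handle of the clip's +y half: 10 mm diameter, 40 mm long along x. Shut: 46 mm above the pin axis, 25 mm to the side. At the stop: 52 mm above, 7.5 mm to the side.
- bead_b (a point): Centre of the like bead on the -y half. Over both beads the clip measures 60 mm shut and 25 mm at the stop. Squeeze the beads together along y to open the jaws: about 5 N on each bead starts it, 9 N reaches the stop; let go and the spring shuts it.
- jaw_a (a joint): Opening angle of the +y half: 0 shut, 0.36 rad at the stop; the other half always turns by the same angle.
- tip_a (a point): Inner face of the +y jaw's tip, in the middle of its width.
- tip_b (a point): Inner face of the other jaw's tip.
- rack: Fixed dark steel rack; origin on the bench under its centre, axes as the clip's. Base plate 100 x 90 x 6 mm, two upright cheeks at x = +-25.5 mm (6 mm thick, 46 mm along y). The pin's ends lie in notches in their tops (floor 65 mm above the bench, 6 mm deep, 18 mm wide, open upward), pin axis 69 mm up. The jaws hang free between the cheeks, with room to open.
- tall_card: The taller stock card with its loose grey weighted holder, about 0.8 kg together; origin on the bench under its centre, z up. The holder is 110 mm (x) by 50 mm (y), 30 mm high; the stiff white card stands upright in it, 80 mm wide along x, 3 mm thick along y, its top edge 120 mm above the bench.
- tall_card_edge (a point): Middle of the tall card's top edge; axes as the card's (x along the edge, y across the thickness, z up).
- low_card: The lower stock card in the same kind of holder: card 100 mm wide, top edge 70 mm above the bench. Not to be used or disturbed; it may stand on either of the two places.
- carton: Bystander: closed cardboard carton 90 x 130 x 60 mm, origin under its centre.
- tape_roll: Bystander: roll of brown packing tape lying flat, 90 mm diameter, 30 mm high, origin under its centre.
- spray_can: Bystander: white spray can, 52 mm diameter, 149 mm high, origin under its centre.

How it is judged:
By the outcome, as a careful person would: the job done as asked, in the order asked, and still so for the second after the job is handed in, while the arm keeps its last pose, push and grip.
It also fails if it takes over 35 s, if anything falls off the work surface, if the arm or the gripper's body presses on something with over 40 N, if the wrist force passes 120 N, or if a joint passes its speed limit or range.

ROBOT

A 7-joint arm with a two-finger parallel gripper is mounted at the origin on the work surface. World frame = base frame: x ahead of the robot, y to its left, z up, the work surface at z = 0. Lengths are in m, angles in degrees, forces in N, time in s.
With the tool pointing down it reaches from about 0.425 to 0.875 m from the base axis. Payload 4.7 kg.
Tool frame: the origin (TCP) lies on the front face of the gripper's body, between the roots of the fingers; the fingertips stand 70 mm ahead of it and the grasp point (between the pads) lies 51 mm ahead of it (tip_extent is the distance from the TCP to the fingertips, in m); z points along the fingers, y is the direction in which the jaws open and shut (so a half turn about z gives the same grasp; the last joint's range is limited). The gripper opens to 87 mm and grips with 3 to 60 N. Pads are 19 mm wide; open, the fingers measure 117 mm over their backs; the gripper's body (75 mm by 190 mm) begins 51 mm behind the grasp point.
Start: joints at [75.98, 18.392, -4.016, 83.108, 1.295, 78.541, -3.26], TCP at [0.166, -0.628, 0.292] pointing down, gripper open.
Joint ranges: [-163.93, 163.93], [-17.29, 119.83], [-79.2, 71.16], [3.27, 140.29], [-89.18, 269.18], [5.43, 117.66], [-154.24, 154.24]. Speed limits (degrees/s): [147.25, 147.25, 180, 180, 180, 180, 180].

INTERFACE

Orientations are given as [roll, pitch, yaw] about the fixed x, y, z axes, in that order (R = Rz(yaw) Ry(pitch) Rx(roll)).
In Python, from cell import * gives the robot as it stands.
- The arm moves only by the tool carry_out, never from a script. Its argument "increments" is text: rows parted by semicolons, each of 7 numbers parted by spaces: the opening, from 0 (shut) to 1 (fully open), then the shift along the tool's x, y, z in m, then the turn, a rotation vector about the tool's x, y, z in degrees. A call has 1 to 20 rows; each row shifts and turns the pose as measured when the row begins, along the tool's axes as they then stand; what a row does not reach is not made up. A row lasts 1/8 s, in which the tool goes at most 62.5 mm and 10.7 degrees, less where a joint would pass 70% of its speed; a pose out of reach is approached as far as the arm can. A call is refused whole if a number of a shift passes 0.0625 or a number of a turn 10.7, either way. A call with a gripper value outside its range is refused whole. The fingers move at their own pace and stop on an object; "force" is the grip in N (left out, the last holds). Time passes only in rows, so rows that do not move let the fingers close. It gives the time, the measured TCP pose, the force and the opening at its end, in the units of the state.
- get_obs(): the state, without advancing time (a new reading comes with each control period).
- read_camera(name): name is "scene" or "top"; returns a dict with "img" (400x640x3 uint8, blue, green, red), "fx", "fy", "cx", "cy" (pixels), "world_from_camera" (4x4, takes a point from camera to world coordinates). Camera axes: x right, y down, z forward; pixel columns grow to the right and rows downward; lengths in m; the calibration is good to about 2 mm. A picture is of the moment at which its call begins. There is no depth.
- sign_off(): hands the job in, once; it reports no verdict.
Trained networks look in a picture, given as the dict that the camera call returned (one of the last four; its "shot" number tells which), for a name from the list of things; names that differ only in an ending like _2 or _b are one class to them, and where a whole thing is asked for, a point or a joint stands for the part that bears it (a point fixed in the world has none). Each returns a list of dicts, best first, with "confidence" (0 to 1); they miss things now and then, are a little off and sometimes report something else, mostly with a low value. They report only what shows in the picture. A call takes as long as a camera call.
- masks_of(target, picture): "pixels" (400x640 bool, what is visible of it) and "bbox" ([left, top, right, bottom] in pixels, round what is visible of it).
The state is a dict: "time_s": time; "qpos": joint angles; "joint_velocities": joint speeds; "effort": joint torques, N m; "tool_pos": TCP position; "tool_rot": TCP orientation; "force": force on the tool from outside, world axes, zero at the start; "wrist_torque": the same for the moment, N m; "grip_width": finger opening in m.
Only numpy, scipy, OpenCV 4.12 (cv2) and the standard library are available. Lean on these libraries where they do the work, as an engineer would, in place of code of your own. Each camera call takes 0.05 s, during which the arm holds its last target.

## Working session

There is one attempt and no reset: what is moved stays moved. The work goes in short steps, Python scripts to look and compute and a tool call to move; the robot and the scene stay as the last step left them, time stands still between calls to the robot, and variables do not carry over. Pictures are saved under pics/ and viewed, and the job is handed in when it is done.

Besides the shell and the picture viewer there is one more tool, called after "Request:" as name(argument=value, ...), one argument or row to a line, values as JSON. carry_out: Moves the arm, as the interface text tells. Its arguments: {"type":"object","properties":{"increments":{"type":"string"},"force":{"type":"number"}},"required":["increments"]}

```bash
ls; mkdir -p pics
python3 - <<'E'
from cell import *
import cv2,numpy as np
o=get_obs();print(o)
for n in("scene","top"):
    p=read_camera(n);cv2.imwrite(f"pics/{n}0.png",p["img"]);print(n,p["fx"],p["cx"],p["cy"],np.round(p["world_from_camera"],3).tolist(),p["shot"])
    for t in("clip","bead_a","rack","tall_card","low_card","clip_pin","carton","spray_can","tape_roll"):
        try: print(t,[(round(r["confidence"],2),r["bbox"]) for r in masks_of(t,p)][:3])
        except Exception as e: print(t,e)
E
```

```text
pics
{'time_s': 0.0, 'qpos': array([75.98009899, 18.43643869, -4.01801354, 83.17549028,  1.29880379,
       78.53907759, -3.26047023]), 'joint_velocities': array([ 0.03596457,  0.01933505,  0.01119936, -0.06435436, -0.06334535,
        0.00392447, -0.00679202]), 'effort': array([ 6.79723507e-04, -4.91276479e+01, -4.03655414e-01, -3.12531602e+01,
       -6.39025401e-02,  4.37509152e-02,  1.93398964e-04]), 'tool_pos': array([ 0.16620158, -0.62795999,  0.29118629]), 'tool_rot': array([-1.79894458e+02,  8.67039591e-03,  1.48323159e+01]), 'force': array([-0.24320757,  1.22025271, -0.49171819]), 'wrist_torque': array([0.01028097, 0.02942542, 0.02371646]), 'grip_width': 0.08696425824393754}
scene 435.2362442932544 321.7139114504555 208.06238257881242 [[0.653, 0.406, -0.639, 1.243], [0.757, -0.33, 0.564, -0.601], [0.018, -0.852, -0.523, 0.653], [0.0, 0.0, 0.0, 1.0]] 1
clip [(0.76, [374.9, 162.4, 399.0, 193.8])]
bead_a [(0.71, [373.8, 168.2, 389.2, 199.0]), (0.66, [386.2, 162.9, 397.4, 182.4])]
rack [(0.89, [360.4, 183.2, 403.2, 211.0]), (0.21, [399.1, 206.8, 466.5, 255.7])]
tall_card [(0.58,
[... 362 characters left out ...]
165.0, 397.3, 179.9])]
top 490.109936228271 316.9709201753269 201.99432828838746 [[-0.028, -0.995, 0.091, 0.462], [-1.0, 0.028, 0.008, 0.005], [-0.011, -0.091, -0.996, 1.175], [0.0, 0.0, 0.0, 1.0]] 2
clip [(0.61, [190.7, 205.2, 218.4, 229.8])]
bead_a [(0.81, [185.9, 207.9, 204.8, 225.3]), (0.58, [408.6, 231.6, 462.2, 259.9])]
rack [(0.87, [192.7, 197.6, 237.7, 240.6])]
tall_card [(0.83, [408.3, 233.8, 459.1, 256.8])]
low_card [(0.69, [331.3, 159.0, 379.3, 187.1])]
clip_pin []
carton [(0.92, [202.0, 102.2, 262.8, 156.2])]
spray_can [(0.85, [421.8, 118.4, 452.0, 151.3]), (0.51, [411.9, 231.1, 464.0, 258.4])]
tape_roll [(0.74, [324.9, 266.5, 365.0, 305.9]), (0.48, [329.6, 159.0, 378.9, 188.4])]
```

Run:
```python
import cv2,numpy as np
s=cv2.imread("pics/scene0.png");t=cv2.imread("pics/top0.png")
cv2.imwrite("pics/top_half.png",t[60:360,130:530][:, :].repeat(2,0).repeat(2,1))
a=cv2.resize(s[140:230,340:480],(800,514),interpolation=cv2.INTER_CUBIC);cv2.imwrite("pics/s_clip.png",a)
a=cv2.resize(t[185:255,170:260],(720,560),interpolation=cv2.INTER_CUBIC);cv2.imwrite("pics/t_clip.png",a)
a=cv2.resize(t[215:275,395:475],(800,600),interpolation=cv2.INTER_CUBIC);cv2.imwrite("pics/t_card.png",a)
a=cv2.resize(s[200:290,170:290],(800,600),interpolation=cv2.INTER_CUBIC);cv2.imwrite("pics/s_card.png",a)
```

```text
(no output)
```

View pics/scene0.png

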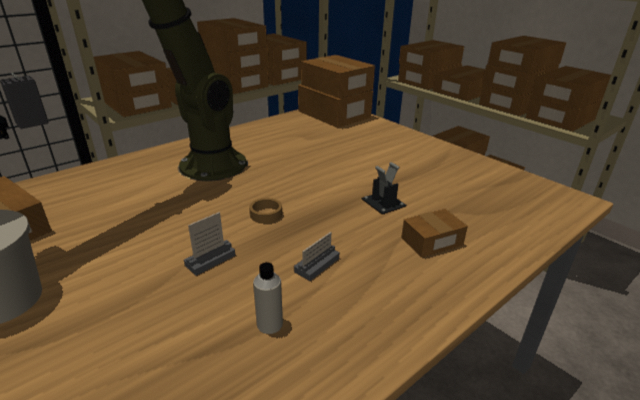

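View pics/top_half.png

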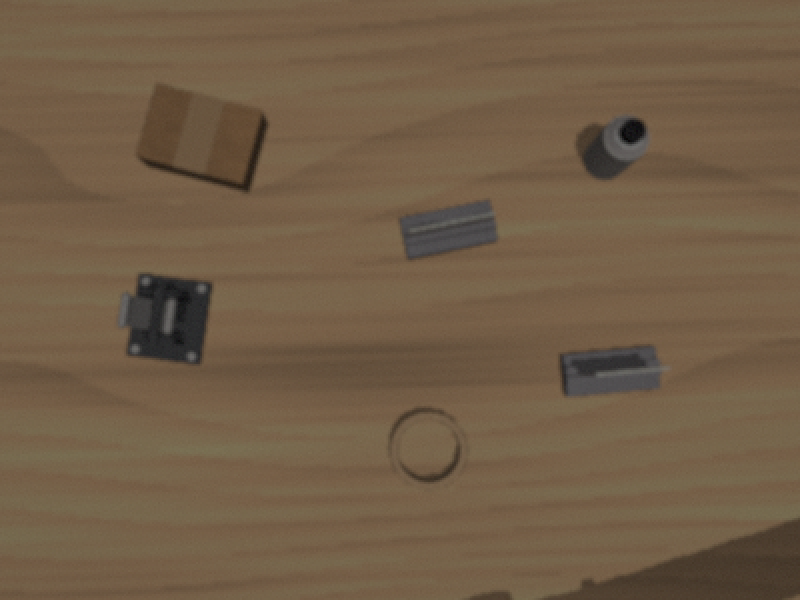

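View pics/s_clip.png

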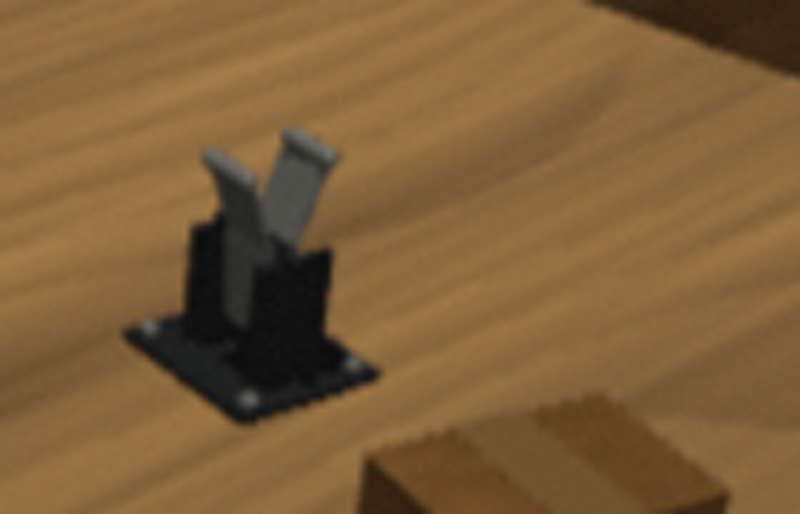

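View pics/t_clip.png

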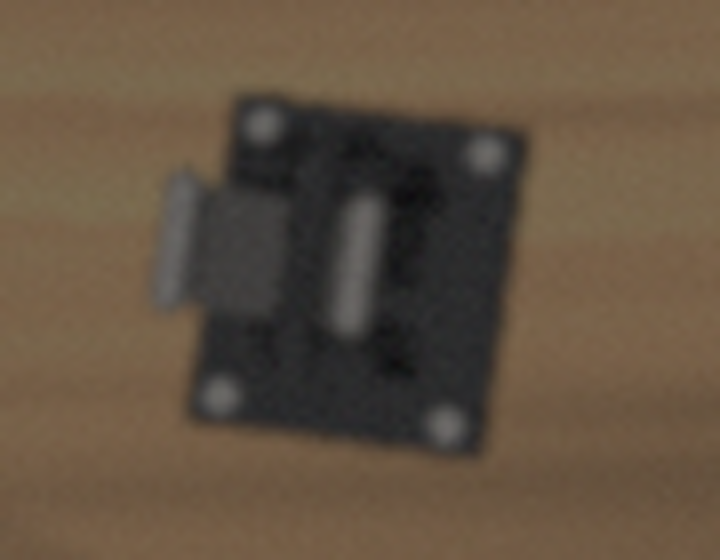

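View pics/t_card.png

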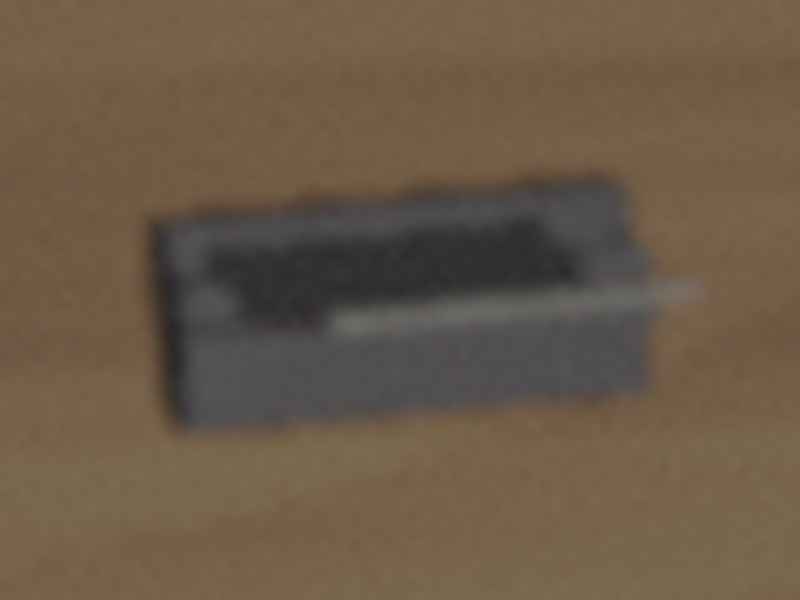

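View pics/s_card.png

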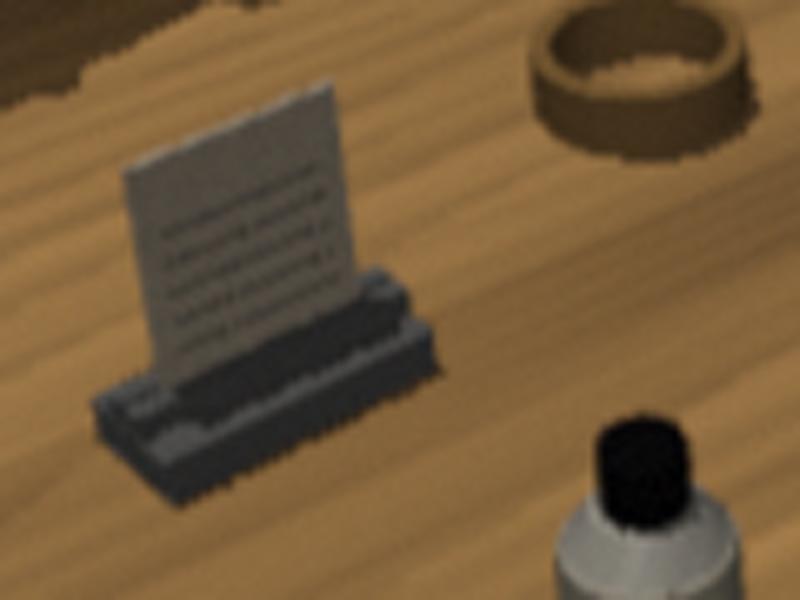

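The scene picture shows the clip in the rack at about (385,180), the tall card at (212,245) and the low card at (317,256). In the top picture the beads are near (191,215) and (214,218), and the tall card's edge runs from (427,247) to (465,243). I'll triangulate these points.

```bash
cat > h.py <<'E'
import numpy as np,cv2
from scipy.optimize import least_squares
def proj(p,X):
    W=np.linalg.inv(p["world_from_camera"]);X=np.atleast_2d(X)
    c=X@W[:3,:3].T+W[:3,3]
    return np.c_[p["fx"]*c[:,0]/c[:,2]+p["cx"],p["fy"]*c[:,1]/c[:,2]+p["cy"]]
def ray(p,uv,z):
    M=np.array(p["world_from_camera"]);d=M[:3,:3]@[(uv[0]-p["cx"])/p["fx"],(uv[1]-p["cy"])/p["fy"],1]
    return M[:3,3]+d*(z-M[2,3])/d[2]
def tri(ps,uvs):
    f=lambda X:np.concatenate([proj(p,X)[0]-u for p,u in zip(ps,uvs)])
    r=least_squares(f,[.5,0,.1]);return r.x,r.fun
def Rz(a):
    a=np.radians(a);return np.array([[np.cos(a),-np.sin(a),0],[np.sin(a),np.cos(a),0],[0,0,1]])
E
cat > m1.py <<'E'
from h import *
def cr(pts,s,o): return (np.array(pts,float)+.5)/s-.5+np.array(o)
from cell import *
P={n:read_camera(n) for n in("scene","top")}
S,T=P["scene"],P["top"]
tc=lambda p:cr(p,8,(170,185)); sc=lambda p:cr(p,800/140,(340,140))
tk=lambda p:cr(p,10,(395,215)); sk=lambda p:cr(p,800/120,(170,200))
print("card edge tri",[np.round(tri([S,T],[sk([a])[0],tk([b])[0]])[0:2],4) if 0 else [np.round(v,4).tolist() for v in tri([S,T],[sk([a])[0],tk([b])[0]])] for a,b in (((126,172),(705,287)),((331,85),(328,323)))])
for b in ((705,287),(328,323)): print("top edge z.12",ray(T,tk([b])[0],.12).round(4))
for b in ((126,172),(331,85)): print("scene edge z.12",ray(S,sk([b])[0],.12).round(4))
q=[ray(T,tk([b])[0],.03) for b in ((160,225),(620,180),(650,385),(180,430))]
print("holder top",np.round(q,4).tolist(),np.mean(q,0).round(4))
for b in ((175,242),(357,265)): print("bead top z.115",ray(T,tc([b])[0],.115).round(4))
for b in ((230,168),(313,146)): print("bead scene z.115",ray(S,sc([b])[0],.115).round(4))
q=np.array([ray(T,tc([b])[0],.006) for b in ((235,97),(527,130),(480,455),(190,415))])
print("base top",q.round(4).tolist(),q.mean(0))
q=np.array([ray(T,tc([b])[0],.006) for b in ((262,124),(487,155),(446,426),(220,397))])
print("bolts",q.round(4).tolist(),q.mean(0).round(4))
e=[q[1]-q[0],q[2]-q[3],q[3]-q[0],q[2]-q[1]];print([(np.linalg.norm(v).round(4),np.degrees(np.arctan2(v[1],v[0])).round(1)) for v in e])
q=np.array([ray(S,sc([b])[0],.006) for b in ((125,333),(245,420),(378,375))]);print("scene base",q.round(4).tolist(),(q[0]+q[2])/2)
E
python3 m1.py
```

```text
card edge tri [[[0.4614, -0.2995, 0.1194], [-0.8631, -0.1158, -0.7574, -0.3926]], [[0.4554, -0.2198, 0.1183], [-0.398, -0.0376, -0.3237, -0.1848]]]
top edge z.12 [ 0.4605 -0.3009  0.12  ]
top edge z.12 [ 0.455  -0.2201  0.12  ]
scene edge z.12 [ 0.4638 -0.2986  0.12  ]
scene edge z.12 [ 0.4586 -0.2204  0.12  ]
holder top [[0.4782, -0.2014, 0.03], [0.4857, -0.3086, 0.03], [0.4381, -0.313, 0.03], [0.4307, -0.2039, 0.03]] [ 0.4582 -0.2567  0.03  ]
bead top z.115 [0.5383 0.2866 0.115 ]
bead top z.115 [0.5307 0.2371 0.115 ]
bead scene z.115 [0.5311 0.2404 0.115 ]
bead scene z.115 [0.5403 0.2909 0.115 ]
base top [[0.5894, 0.2973, 0.006], [0.5769, 0.2096, 0.006], [0.4801, 0.2248, 0.006], [0.4944, 0.3113, 0.006]] [0.53518327 0.26076345 0.006     ]
bolts [[0.581, 0.2892, 0.006], [0.5697, 0.2217, 0.006], [0.489, 0.2349, 0.006], [0.4995, 0.3023, 0.006]] [0.5348 0.262  0.006 ]
[(np.float64(0.0685), np.float64(-99.5)), (np.float64(0.0683), np.float64(-98.9)), (np.float64(0.0825), np.float64(170.9)), (np.float64(0.0818), np.float64(170.7))]
scene base [[0.4839, 0.2257, 0.006], [0.5811, 0.2112, 0.006], [0.5947, 0.2955, 0.006]] [0.53930901 0.26060737 0.006     ]
```

```bash
cat >> h.py <<'E'
def plan(cur,yaw0,tgt,yaw1,n,op,polar=True):
    """rows from cur to tgt, tool pointing down"""
    cur=np.array(cur,float);tgt=np.array(tgt,float);out=[];prev=cur.copy();py=yaw0
    r0,a0=np.hypot(*cur[:2]),np.arctan2(cur[1],cur[0]);r1,a1=np.hypot(*tgt[:2]),np.arctan2(tgt[1],tgt[0])
    for i in range(1,n+1):
        t=i/n
        if polar:
            r=r0+(r1-r0)*t;a=a0+(a1-a0)*t;p=np.array([r*np.cos(a),r*np.sin(a),cur[2]+(tgt[2]-cur[2])*t])
        else: p=cur+(tgt-cur)*t
        y=yaw0+(yaw1-yaw0)*t;d=p-prev;c,s=np.cos(np.radians(py)),np.sin(np.radians(py))
        out.append(f"{op:g} {d[0]*c+d[1]*s:.3f} {d[0]*s-d[1]*c:.3f} {-d[2]:.3f} 0 0 {-(y-py):.1f}");prev=p;py=y
    return "; ".join(out)
E
python3 -c "
from h import *
print(plan([.1662,-.628,.2912],14.83,[.536,.263,.25],171,20,1))"
```

```text
1 0.057 -0.005 0.002 0 0 -7.8; 1 0.057 -0.002 0.002 0 0 -7.8; 1 0.057 0.000 0.002 0 0 -7.8; 1 0.057 0.003 0.002 0 0 -7.8; 1 0.056 0.006 0.002 0 0 -7.8; 1 0.056 0.008 0.002 0 0 -7.8; 1 0.055 0.011 0.002 0 0 -7.8; 1 0.054 0.013 0.002 0 0 -7.8; 1 0.053 0.016 0.002 0 0 -7.8; 1 0.052 0.018 0.002 0 0 -7.8; 1 0.051 0.021 0.002 0 0 -7.8; 1 0.050 0.023 0.002 0 0 -7.8; 1 0.048 0.025 0.002 0 0 -7.8; 1 0.047 0.027 0.002 0 0 -7.8; 1 0.045 0.030 0.002 0 0 -7.8; 1 0.044 0.032 0.002 0 0 -7.8; 1 0.042 0.033 0.002 0 0 -7.8; 1 0.040 0.035 0.002 0 0 -7.8; 1 0.038 0.037 0.002 0 0 -7.8; 1 0.036 0.039 0.002 0 0 -7.8
```

Request:
carry_out(
  increments="1 0.057 -0.005 0.002 0 0 -7.8; 1 0.057 -0.002 0.002 0 0 -7.8; 1 0.057 0 0.002 0 0 -7.8; 1 0.057 0.003 0.002 0 0 -7.8; 1 0.056 0.006 0.002 0 0 -7.8; 1 0.056 0.008 0.002 0 0 -7.8; 1 0.055 0.011 0.002 0 0 -7.8; 1 0.054 0.013 0.002 0 0 -7.8",
  force=20,
)

```text
time_s: 2.1
tool_pos: [0.5191, -0.3531, 0.2744]
tool_rot: [-180.0, 0.3, 78.4]
force: [-0.5, -0.5, -0.3]
grip_width: 0.0872
```

```bash
python3 -c "
from h import *
print(plan([.5191,-.3531,.2744],78.4,[.536,.263,.25],171,13,1))"
```

```text
1 0.048 0.015 0.002 0 0 -7.1; 1 0.048 0.017 0.002 0 0 -7.1; 1 0.047 0.019 0.002 0 0 -7.1; 1 0.046 0.021 0.002 0 0 -7.1; 1 0.044 0.023 0.002 0 0 -7.1; 1 0.043 0.025 0.002 0 0 -7.1; 1 0.042 0.027 0.002 0 0 -7.1; 1 0.041 0.028 0.002 0 0 -7.1; 1 0.039 0.030 0.002 0 0 -7.1; 1 0.038 0.031 0.002 0 0 -7.1; 1 0.036 0.033 0.002 0 0 -7.1; 1 0.035 0.034 0.002 0 0 -7.1; 1 0.033 0.036 0.002 0 0 -7.1
```

Request:
carry_out(
  increments="1 0.048 0.015 0.001 0 0 -7.1; 1 0.048 0.017 0.001 0 0 -7.1; 1 0.047 0.019 0.001 0 0 -7.1; 1 0.046 0.021 0.001 0 0 -7.1; 1 0.044 0.023 0.001 0 0 -7.1; 1 0.043 0.025 0.001 0 0 -7.1; 1 0.042 0.027 0.001 0 0 -7.1; 1 0.041 0.028 0.001 0 0 -7.1; 1 0.039 0.030 0.001 0 0 -7.1; 1 0.038 0.031 0.001 0 0 -7.1; 1 0.036 0.033 0.001 0 0 -7.1; 1 0.035 0.034 0.001 0 0 -7.1; 1 0.033 0.036 0.001 0 0 -7.1; 1 0 0 0 0 0 0",
)

```text
time_s: 3.85
tool_pos: [0.5185, 0.2864, 0.2597]
tool_rot: [-179.9, 0.3, 174.3]
force: [0.0, 0.4, -0.2]
grip_width: 0.0872
```

```bash
cat > look.py <<'E'
import sys
from cell import *
from h import *
o=get_obs();print(o["time_s"],o["tool_pos"].round(4),o["tool_rot"].round(2),o["force"].round(2),o["grip_width"],o["qpos"].round(1))
tag,x,y,z=sys.argv[1],*map(float,sys.argv[2:5])
for n in("scene","top"):
    p=read_camera(n);u=proj(p,[x,y,z])[0].astype(int);x0,y0=max(0,u[0]-50),max(0,u[1]-37)
    c=p["img"][y0:y0+75,x0:x0+100]
    cv2.imwrite(f"pics/{tag}_{n}.png",cv2.resize(c,None,fx=8,fy=8,interpolation=cv2.INTER_CUBIC));print(n,x0,y0)
E
python3 look.py a .536 .263 .12
```

```text
3.85 [0.5185 0.2864 0.2597] [-179.94    0.34  174.28] [ 0.04  0.37 -0.22] 0.0871617587871364 [ 14.   20.7 -56.1  92.9  17.9  75.7  39.5]
scene 336 128
top 151 178
```

View pics/a_scene.png

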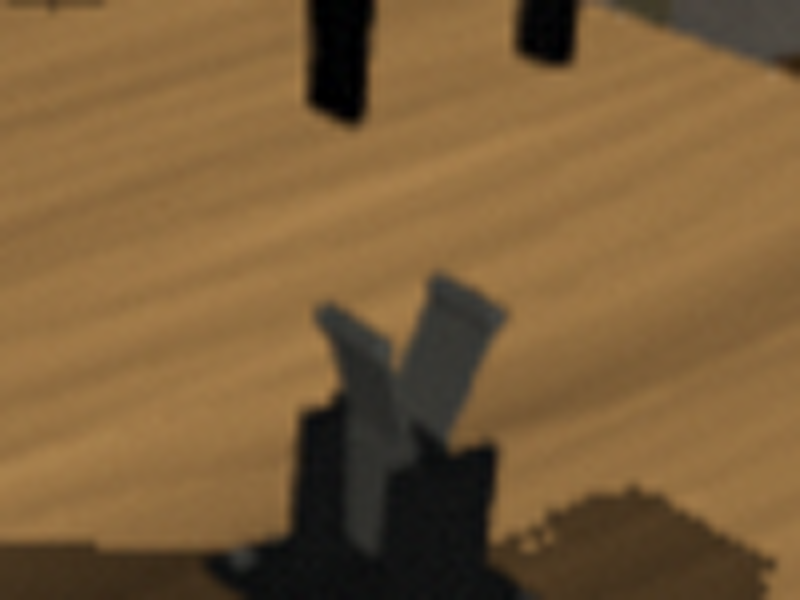

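```bash
python3 -c "
from h import *
print(plan([.5185,.2864,.2597],174.3,[.536,.263,.20],171,2,1,False))"
```

```text
1 -0.010 -0.011 0.030 0 0 1.7; 1 -0.010 -0.010 0.030 0 0 1.7
```

The fingers are well above the beads, with their tips near (378,143) and (404,135) and the beads near (380,169) and (394,165). Next I'll move into line with the clip at TCP height 0.21.

Request:
carry_out(
  increments="1 -0.010 -0.011 0.025 0 0 1.7; 1 -0.010 -0.011 0.025 0 0 1.7; 1 0 0 0 0 0 0",
)

```text
time_s: 4.32
tool_pos: [0.5432, 0.2513, 0.2086]
tool_rot: [-179.7, 0.6, 169.7]
force: [-0.2, 0.1, -0.4]
grip_width: 0.087
```

```bash
python3 look.py b .536 .263 .12
```

```text
4.325 [0.5432 0.2513 0.2086] [-179.7     0.58  169.74] [-0.15  0.09 -0.38] 0.08702362741496236 [ 15.1  23.3 -53.   95.6  20.2  70.8  37.4]
scene 336 128
top 151 178
```

View pics/b_scene.png

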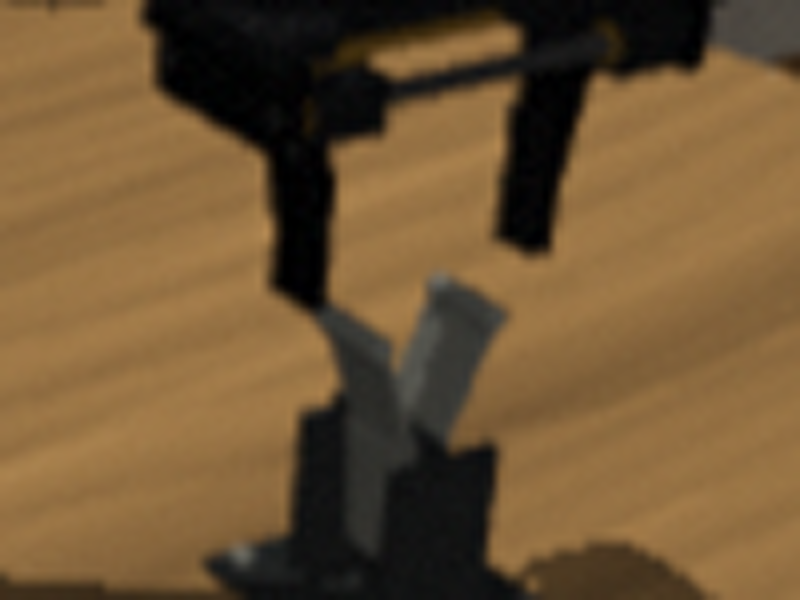

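View pics/b_top.png

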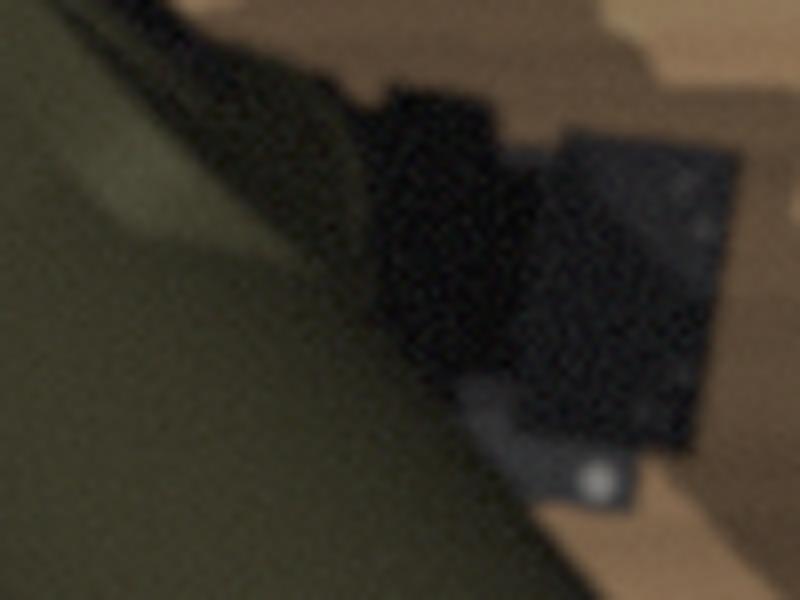

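The scene picture shows the left fingertip at about (376,165), close over the left bead, so the hand sits too far toward -y. I'll read the settled pose before correcting.

```bash
python3 -c "
from h import *
from cell import *
o=get_obs();print(o['time_s'],o['tool_pos'],o['tool_rot'])
print(plan(o['tool_pos'],o['tool_rot'][2]%360,[.536,.263,.21],171,1,1,False))"
```

```text
4.425 [0.54305899 0.25410234 0.21093762] [-179.88539957    0.72746215  169.91986718]
1 0.009 0.008 0.001 0 0 -1.1
```

Request:
carry_out(
  increments="1 0.009 0.008 0 0 -0.7 -1; 1 0 0 0 0 0 0; 1 0 0 0 0 0 0",
)

```text
time_s: 4.8
tool_pos: [0.5349, 0.2666, 0.2138]
tool_rot: [180.0, 1.7, 171.1]
force: [-0.0, -0.1, -1.0]
grip_width: 0.0871
```

```bash
python3 look.py c .536 .263 .12; python3 -c "
from h import *
from cell import *
o=get_obs();print(o['time_s'],o['tool_pos'],o['tool_rot'])"
```

```text
4.8 [0.5349 0.2666 0.2138] [179.99   1.67 171.15] [-0.04 -0.14 -0.98] 0.08711383107425243 [ 14.3  22.4 -53.8  96.2  20.4  70.1  37. ]
scene 336 128
top 151 178
4.9 [0.53484792 0.26664153 0.21358364] [179.97431748   1.63576986 171.13833001]
```

View pics/c_scene.png

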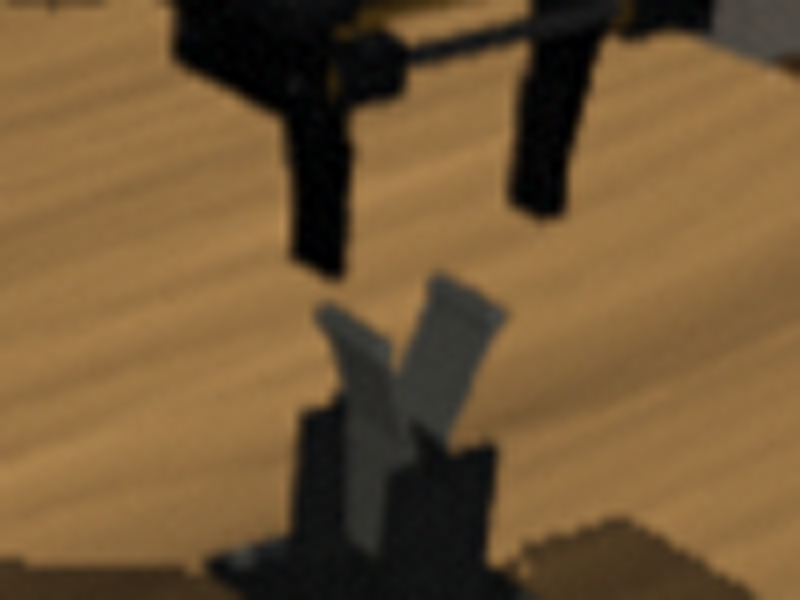

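Run:
```python
from h import *
from cell import *
from scipy.spatial.transform import Rotation as R
o=get_obs();p=read_camera("scene")
M=R.from_euler('xyz',o['tool_rot'],degrees=True).as_matrix()
for sy in(-1,1):
  for y in(.0435,.0585):
    for x in(-.0095,.0095):
      X=o['tool_pos']+M@[x,sy*y,.07];u=proj(p,X)[0]
      print(sy,y,x,((u-[336,128]+.5)*8-.5).round(0))
for b in ((354,330),(472,292)):
  pass
for s in(-1,1):
  for x in(-.02,.02):
    c=np.array([.536,.263,.115])+Rz(-9)@[x,s*.025,0]
    print("bead",s,x,((proj(p,c)[0]-[336,128]+.5)*8-.5).round(0))
```

```text
-1 0.0435 -0.0095 [343. 279.]
-1 0.0435 0.0095 [308. 259.]
-1 0.0585 -0.0095 [308. 288.]
-1 0.0585 0.0095 [273. 269.]
1 0.0435 -0.0095 [539. 225.]
1 0.0435 0.0095 [503. 207.]
1 0.0585 -0.0095 [571. 216.]
1 0.0585 0.0095 [535. 198.]
bead -1 -0.02 [317. 312.]
bead -1 0.02 [388. 357.]
bead 1 -0.02 [428. 281.]
bead 1 0.02 [501. 325.]
```

Request:
carry_out(
  increments="1 -0.001 -0.003 0.010 0 1.6 0; 1 0 0 0.015 0 0 0; 1 0 0 0.012 0 0 0; 1 0 0 0 0 0 0; 1 0 0 0 0 0 0",
)

```text
time_s: 5.58
tool_pos: [0.5357, 0.2618, 0.1721]
tool_rot: [-179.9, -0.2, 171.0]
force: [0.4, 0.0, 0.1]
grip_width: 0.0869
```

```bash
python3 look.py d .536 .263 .12
```

```text
5.575 [0.5357 0.2618 0.1721] [-179.94   -0.24  171.04] [0.45 0.02 0.06] 0.08689777101982352 [ 13.6  25.7 -52.5  97.7  21.7  67.7  36.4]
scene 336 128
top 151 178
```

View pics/d_scene.png

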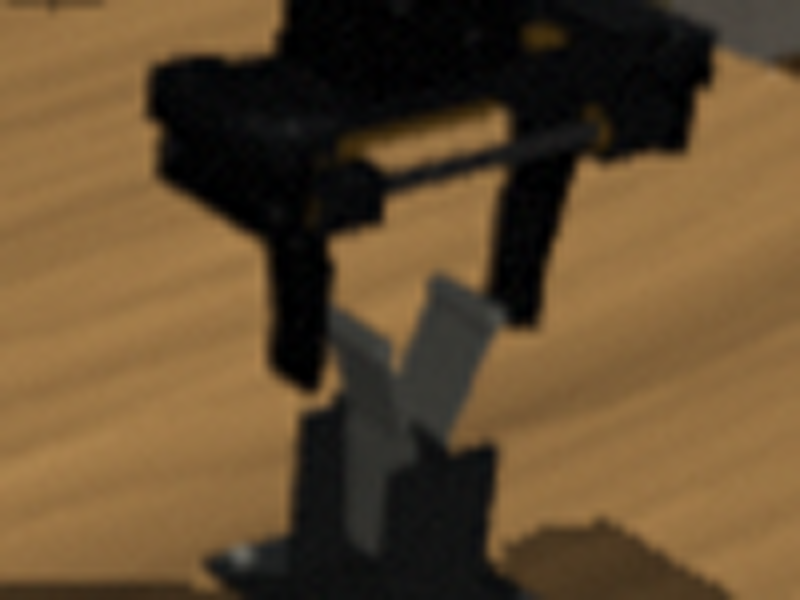

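The fingers straddle both beads, the left one at about x=372 px and the right one at about x=401 px, with nothing touching. Now I'll squeeze.

Request:
carry_out(
  increments="0 0 0 0 0 0 0; 0 0 0 0 0 0 0; 0 0 0 0 0 0 0; 0 0 0 0 0 0 0; 0 0 0 0 0 0 0; 0 0 0 0 0 0 0",
  force=20,
)

```text
time_s: 6.42
tool_pos: [0.5367, 0.2641, 0.1787]
tool_rot: [179.9, 0.1, 171.1]
force: [-3.6, -1.4, 9.3]
grip_width: 0.0351
```

```bash
python3 look.py e .536 .263 .12
```

```text
6.425 [0.5367 0.2641 0.1787] [1.7995e+02 7.0000e-02 1.7109e+02] [-3.62 -1.45  9.32] 0.03508877940103303 [ 13.6  25.4 -52.7  97.3  21.6  68.1  36.5]
scene 336 128
top 151 178
```

View pics/e_scene.png

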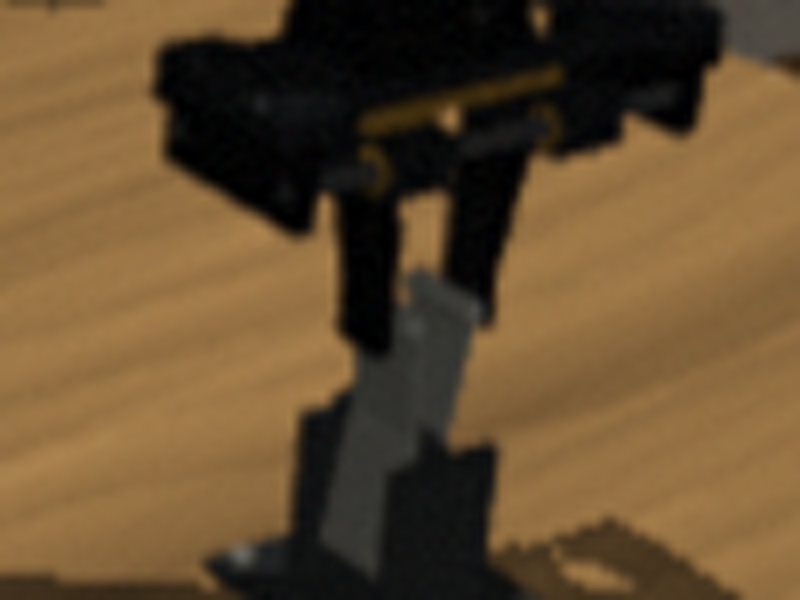

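The beads are between the pads and partly squeezed, with an opening of 35 mm. The hand was lifted a few mm, so I'll keep closing.

Request:
carry_out(
  increments="0 0 0 0 0 0 0; 0 0 0 0 0 0 0; 0 0 0 0 0 0 0",
  force=25,
)

```text
time_s: 6.9
tool_pos: [0.537, 0.2655, 0.1803]
tool_rot: [179.8, 0.2, 171.1]
force: [-0.4, 0.3, 1.7]
grip_width: 0.0228
```

Request:
carry_out(
  increments="0 0 0 -0.010 0 0 0; 0 0 0 -0.015 0 0 0; 0 0 0 -0.020 0 0 0; 0 0 0 -0.030 0 0 0; 0 0 0 -0.030 0 0 0; 0 0 0 -0.030 0 0 0; 0 0 0 -0.020 0 0 0; 0 0 0 0 0 0 0; 0 0 0 0 0 0 0",
)

```text
time_s: 8.02
tool_pos: [0.5361, 0.2654, 0.3483]
tool_rot: [179.7, 0.5, 171.2]
force: [0.1, -0.1, -0.1]
grip_width: 0.0225
```

```bash
python3 look.py f .536 .263 .27; python3 -c "
from cell import *
o=get_obs();print(o['time_s'],o['tool_pos'],o['tool_rot'],o['grip_width'])"
```

```text
8.025 [0.5361 0.2654 0.3483] [179.68   0.46 171.15] [ 0.11 -0.13 -0.1 ] 0.022496986490239793 [ 16.3  18.1 -56.2  84.8  15.1  84.5  41.2]
scene 342 77
top 131 173
8.125 [0.53604604 0.26549779 0.34785096] [179.68427706   0.42368421 171.17158372] 0.022699596697736784
```

View pics/f_scene.png

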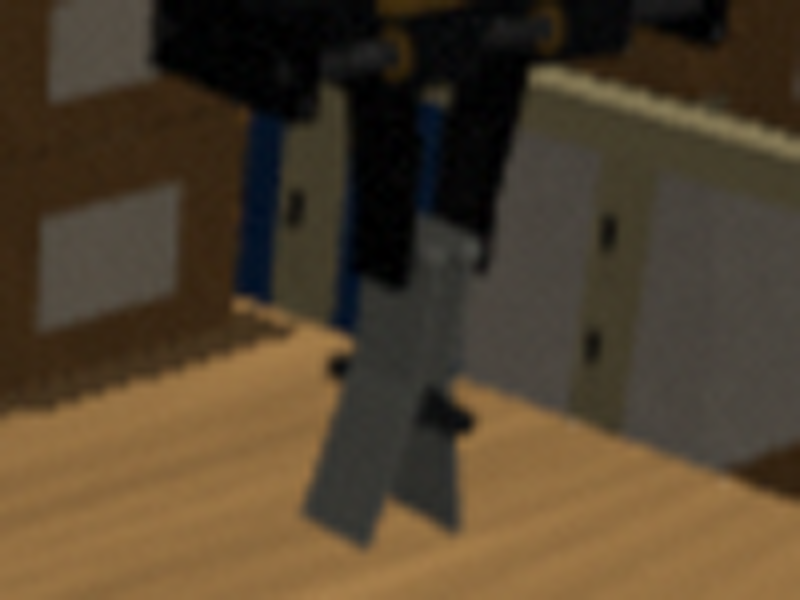

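The clip is lifted clear with its jaws spread. The pin's ends are near (384,123) and (400,129) and the jaw tips near (384,143) and (397,142). I'll check its pose in the hand and plan the carry.

Run:
```python
from h import *
from cell import *
from scipy.spatial.transform import Rotation as R
o=get_obs();p=read_camera("scene");M=R.from_euler('xyz',o['tool_rot'],degrees=True).as_matrix()
f=lambda X:((proj(p,X)[0]-[342,77]+.5)*8-.5).round(0)
for h in(.106,.111):
  for x in(-.033,.033):print("pin",h,x,f(o['tool_pos']+M@[x,0,h]))
  for s in(-1,1):
    for x in(-.017,.017):print("tip",h,s,x,f(o['tool_pos']+M@[x,s*.02,h+.046]))
print(plan(o['tool_pos'],o['tool_rot'][2],[.4595,-.26,.35],94,14,0))
```

```text
pin 0.106 -0.033 [471. 411.]
pin 0.106 0.033 [342. 350.]
tip 0.106 -1 -0.017 [379. 539.]
tip 0.106 -1 0.017 [315. 505.]
tip 0.106 1 -0.017 [471. 515.]
tip 0.106 1 0.017 [406. 482.]
pin 0.111 -0.033 [469. 426.]
pin 0.111 0.033 [341. 365.]
tip 0.111 -1 -0.017 [377. 553.]
tip 0.111 -1 0.017 [313. 519.]
tip 0.111 1 -0.017 [469. 529.]
tip 0.111 1 0.017 [404. 496.]
0 -0.018 -0.037 -0.000 0 0 5.5; 0 -0.019 -0.037 -0.000 0 0 5.5; 0 -0.020 -0.036 -0.000 0 0 5.5; 0 -0.021 -0.035 -0.000 0 0 5.5; 0 -0.021 -0.034 -0.000 0 0 5.5; 0 -0.022 -0.033 -0.000 0 0 5.5; 0 -0.023 -0.032 -0.000 0 0 5.5; 0 -0.023 -0.032 -0.000 0 0 5.5; 0 -0.024 -0.031 -0.000 0 0 5.5; 0 -0.025 -0.030 -0.000 0 0 5.5; 0 -0.025 -0.029 -0.000 0 0 5.5; 0 -0.026 -0.028 -0.000 0 0 5.5; 0 -0.026 -0.027 -0.000 0 0 5.5; 0 -0.026 -0.026 -0.000 0 0 5.5
```

Request:
carry_out(
  increments="0 -0.018 -0.037 0 0 0 5.5; 0 -0.019 -0.037 0 0 0 5.5; 0 -0.020 -0.036 0 0 0 5.5; 0 -0.021 -0.035 0 0 0 5.5; 0 -0.021 -0.034 0 0 0 5.5; 0 -0.022 -0.033 0 0 0 5.5; 0 -0.023 -0.032 0 0 0 5.5; 0 -0.023 -0.032 0 0 0 5.5; 0 -0.024 -0.031 0 0 0 5.5; 0 -0.025 -0.030 0 0 0 5.5; 0 -0.025 -0.029 0 0 0 5.5; 0 -0.026 -0.028 0 0 0 5.5; 0 0 0 0 0 0 0; 0 0 0 0 0 0 0",
)

```text
time_s: 9.93
tool_pos: [0.487, -0.2103, 0.3317]
tool_rot: [-179.4, -0.8, 103.1]
force: [1.0, 1.0, -1.1]
grip_width: 0.0229
```

```bash
python3 -c "
from h import *
from cell import *
o=get_obs();print(o['time_s'],o['tool_pos'],o['tool_rot'],o['grip_width'],o['qpos'].round(1))
print(plan(o['tool_pos'],o['tool_rot'][2],[.4595,-.26,.32],94,3,0))"
```

```text
9.925 [ 0.48700332 -0.21026732  0.33168339] [-179.43735025   -0.82649609  103.14737385] 0.02292993841969417 [ 52.    5.3 -33.2  95.    2.5  81.5  31.6]
0 -0.015 -0.012 0.004 0 0 3.0; 0 -0.015 -0.012 0.004 0 0 3.0; 0 -0.015 -0.012 0.004 0 0 3.0
```

Request:
carry_out(
  increments="0 -0.015 -0.012 0.003 -0.3 -0.4 3; 0 -0.015 -0.012 0.003 -0.2 -0.4 3; 0 -0.012 -0.010 0.003 0 0 3; 0 0 0 0 0 0 0; 0 0 0 0 0 0 0",
)

```text
time_s: 10.55
tool_pos: [0.4597, -0.2591, 0.3212]
tool_rot: [-179.9, 0.0, 93.7]
force: [0.7, 0.9, 0.0]
grip_width: 0.0229
```

```bash
python3 look.py g .46 -.26 .14;python3 -c "
from h import *
from cell import *
o=get_obs();print(o['time_s'],o['tool_pos'],o['tool_rot'],o['grip_width'],o['qpos'].round(1))"
```

```text
10.55 [ 0.4597 -0.2591  0.3212] [-1.7989e+02  1.0000e-02  9.3710e+01] [0.67 0.88 0.04] 0.02285146645091205 [ 55.2   4.3 -30.1  97.    2.3  79.4  28.5]
scene 152 173
top 398 206
10.65 [ 0.45977422 -0.25904963  0.32120889] [-1.79880859e+02  2.22825653e-02  9.37431293e+01] 0.022500674778999256 [ 55.2   4.3 -30.1  97.    2.3  79.4  28.5]
```

View pics/g_scene.png

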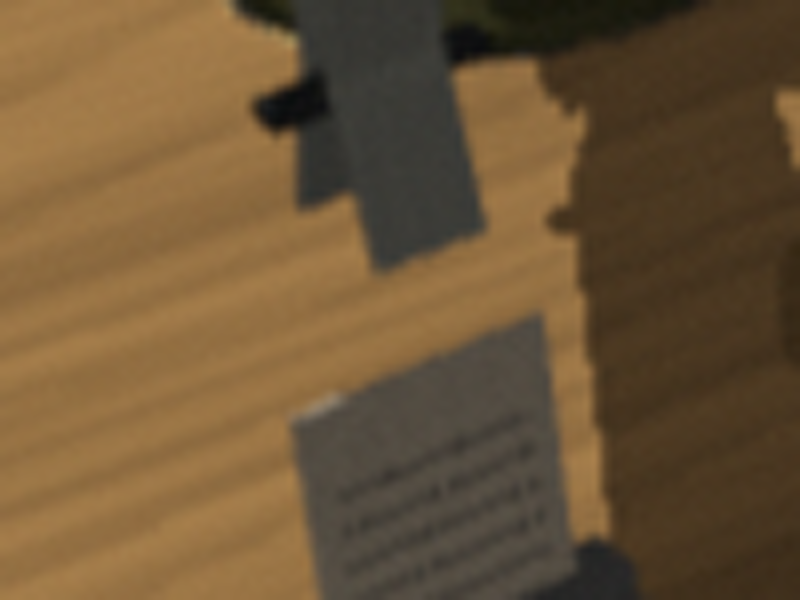

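View pics/g_top.png

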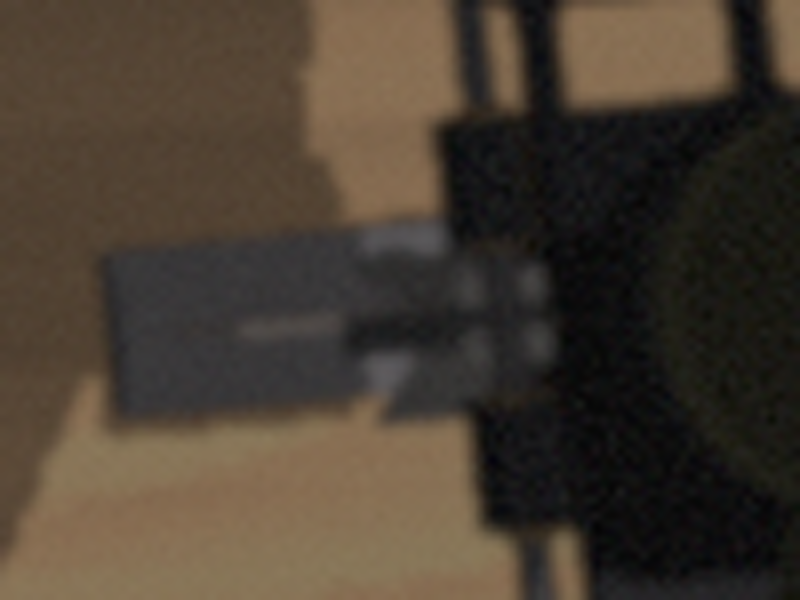

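```bash
cat > v.py <<'E'
from h import *
from cell import *
import sys
from scipy.spatial.transform import Rotation as R
o=get_obs();M=R.from_euler('xyz',o['tool_rot'],degrees=True).as_matrix()
off={"scene":(int(sys.argv[1]),int(sys.argv[2])),"top":(int(sys.argv[3]),int(sys.argv[4]))}
for n in("scene","top"):
  p=read_camera(n);f=lambda X:((proj(p,X)[0]-np.array(off[n])+.5)*8-.5).round(0).tolist()
  print(n)
  for s in(-1,1):print(" tip outer",s,[f(o['tool_pos']+M@[x,s*.021,.155]) for x in(-.017,.017)])
  print(" pin",[f(o['tool_pos']+M@[x,0,.110]) for x in(-.033,.033)])
  d=Rz(4)@[0,.04,0]
  print(" edge",[f(np.array([.4595,-.26,.12])+s*d) for s in(-1,1)])
E
python3 v.py 152 173 398 206
```

```text
scene
 tip outer -1 [[302.0, 216.0], [412.0, 174.0]]
 tip outer 1 [[384.0, 275.0], [495.0, 231.0]]
 pin [[265.0, 118.0], [485.0, 39.0]]
 edge [[288.0, 422.0], [539.0, 315.0]]
top
 tip outer -1 [[505.0, 385.0], [372.0, 397.0]]
 tip outer 1 [[485.0, 221.0], [353.0, 233.0]]
 pin [[612.0, 295.0], [343.0, 320.0]]
 edge [[536.0, 295.0], [238.0, 324.0]]
```

The scene picture shows the open jaws above the card, with the near tip from (199,207) to (212,201) and the card edge from (188,225) to (220,212). Both views put the clip about 2 mm short toward +x, and I'll shift it about 1 mm along the edge. I'll correct this while coming down to just above the edge, then look again.

Request:
carry_out(
  increments="0 0.001 0.002 0.010 0 0 0; 0 0 0 0.010 0 0 0; 0 0 0 0.008 0 0 0; 0 0 0 0 0 0 0; 0 0 0 0 0 0 0",
)

```text
time_s: 11.38
tool_pos: [0.4621, -0.2566, 0.2905]
tool_rot: [-179.8, -0.0, 93.9]
force: [0.1, 0.3, -0.6]
grip_width: 0.023
```

```bash
python3 look.py i .46 -.26 .14;python3 v.py 152 173 398 206
```

```text
11.375 [ 0.4621 -0.2566  0.2905] [-1.7984e+02 -4.0000e-02  9.3870e+01] [ 0.05  0.34 -0.62] 0.022988072960188916 [ 54.8   5.4 -30.4  99.5   2.9  76.   27.8]
scene 152 173
top 398 206
scene
 tip outer -1 [[330.0, 311.0], [437.0, 268.0]]
 tip outer 1 [[412.0, 372.0], [520.0, 326.0]]
 pin [[295.0, 220.0], [509.0, 137.0]]
 edge [[288.0, 422.0], [539.0, 315.0]]
top
 tip outer -1 [[463.0, 375.0], [334.0, 387.0]]
 tip outer 1 [[443.0, 215.0], [315.0, 228.0]]
 pin [[564.0, 287.0], [303.0, 312.0]]
 edge [[536.0, 295.0], [238.0, 324.0]]
```

View pics/i_scene.png

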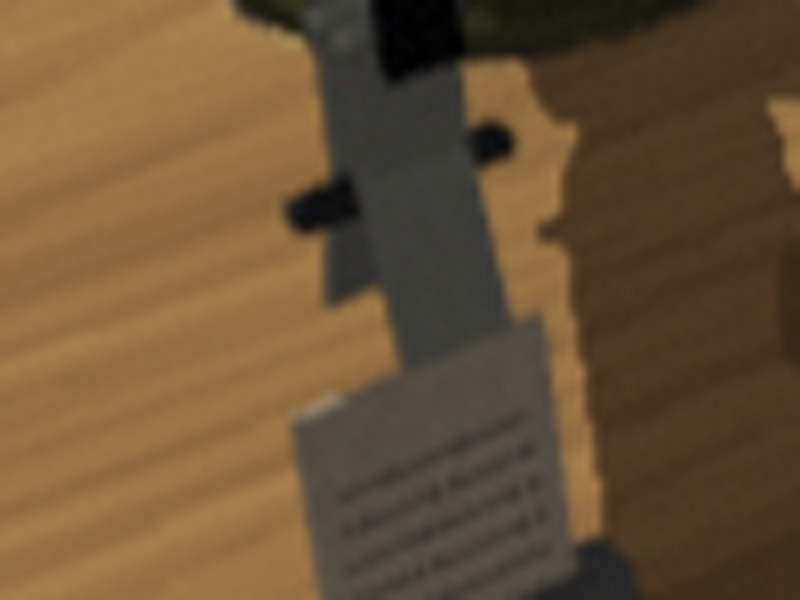

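View pics/i_top.png

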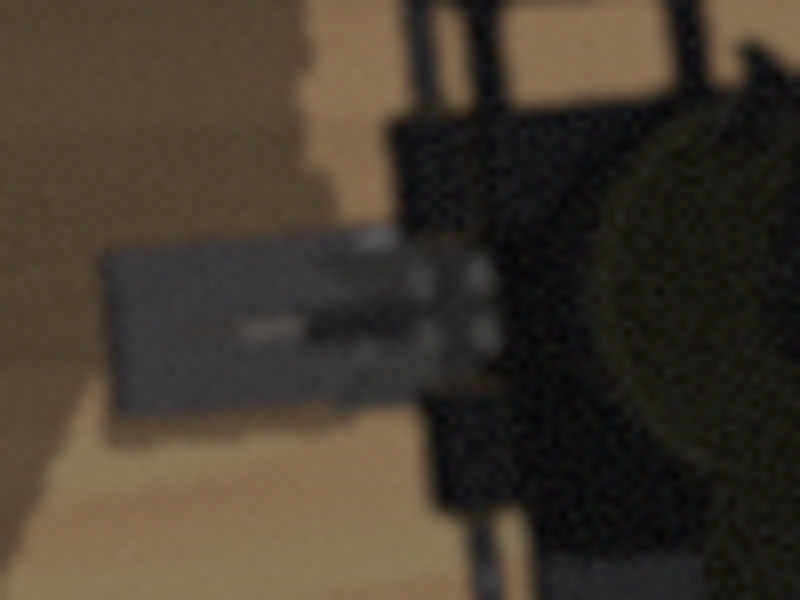

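The near jaw tip, from (203,219) to (216,213), lines up visually with the card edge but is still above it. Both views call for another 1.5 mm toward +x. I'll lower halfway and then check.

Request:
carry_out(
  increments="0 0 0.0015 0 0 0 0; 0 0 0 0.009 0 0 0; 0 0 0 0.009 0 0 0; 0 0 0 0 0 0 0; 0 0 0 0 0 0 0",
)

```text
time_s: 12.2
tool_pos: [0.4637, -0.2566, 0.2714]
tool_rot: [-179.9, -0.0, 93.9]
force: [0.1, -0.5, -1.1]
grip_width: 0.0232
```

```bash
python3 look.py j .46 -.26 .14;python3 v.py 152 173 398 206
```

```text
12.2 [ 0.4637 -0.2566  0.2714] [-1.7985e+02 -2.0000e-02  9.3860e+01] [ 0.12 -0.51 -1.11] 0.023245576755571616 [ 54.6   6.3 -30.4 100.8   3.4  73.9  27.3]
scene 152 173
top 398 206
scene
 tip outer -1 [[342.0, 372.0], [448.0, 327.0]]
 tip outer 1 [[423.0, 433.0], [530.0, 387.0]]
 pin [[308.0, 284.0], [520.0, 200.0]]
 edge [[288.0, 422.0], [539.0, 315.0]]
top
 tip outer -1 [[443.0, 368.0], [316.0, 380.0]]
 tip outer 1 [[424.0, 211.0], [298.0, 224.0]]
 pin [[542.0, 281.0], [286.0, 306.0]]
 edge [[536.0, 295.0], [238.0, 324.0]]
```

View pics/j_scene.png

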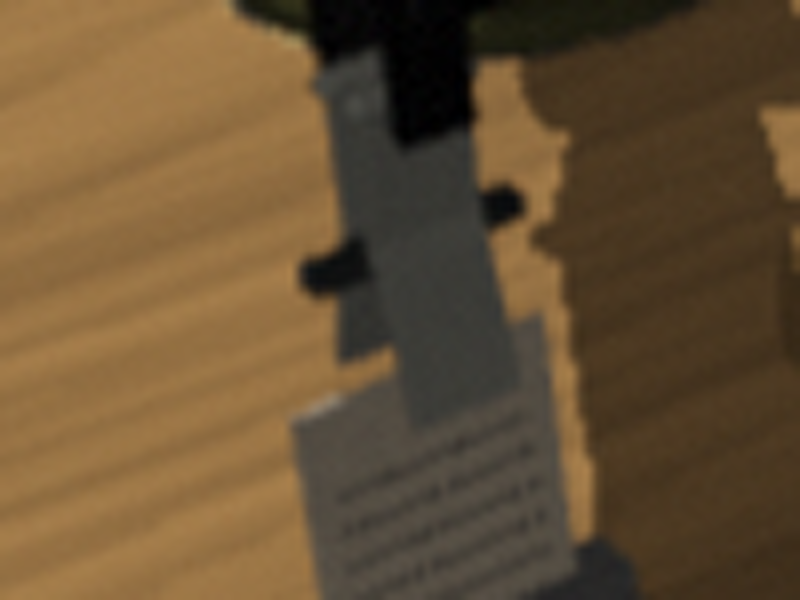

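View pics/j_top.png

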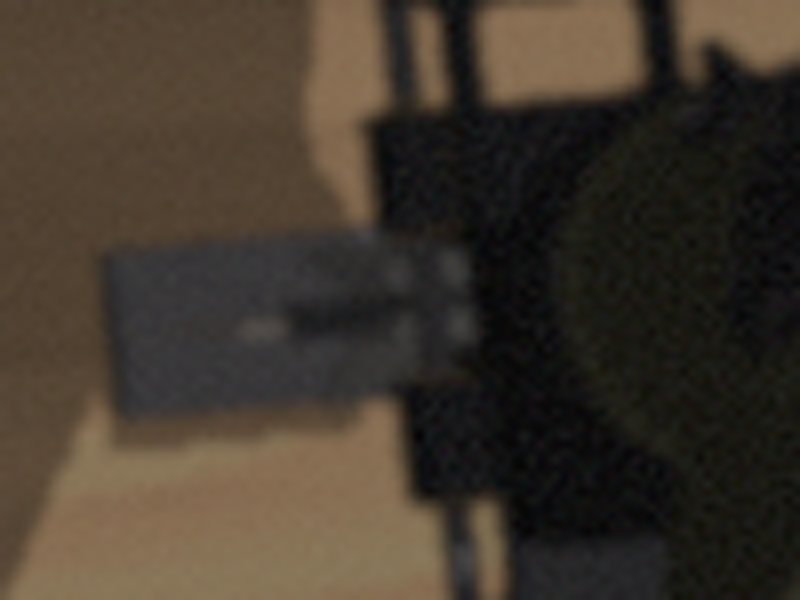

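The near jaw is now in front of the card, its tip running from (203,226) to (216,221), and the far jaw is behind. Set against the current pose, both views put the clip about 2.3 mm too far toward +x: I counted my last correction twice. I'll move it back and finish lowering.

Request:
carry_out(
  increments="0 -0.001 -0.0023 0 0 0 0; 0 0 0 0.008 0 0 0; 0 0 0 0.008 0 0 0; 0 0 0 0 0 0 0; 0 0 0 0 0 0 0",
)

```text
time_s: 13.02
tool_pos: [0.4612, -0.2579, 0.2545]
tool_rot: [-179.9, -0.0, 93.9]
force: [-0.5, -0.9, -1.0]
grip_width: 0.0227
```

```bash
python3 look.py k .46 -.26 .14;python3 v.py 152 173 398 206; python3 -c "
from cell import *
o=get_obs();print(o['tool_pos'],o['tool_rot'],o['force'])"
```

```text
13.025 [ 0.4612 -0.2579  0.2545] [-1.7987e+02 -1.0000e-02  9.3860e+01] [-0.51 -0.87 -1.  ] 0.022692587407950656 [ 54.7   6.8 -30.3 102.3   3.7  72.   27.3]
scene 152 173
top 398 206
scene
 tip outer -1 [[342.0, 420.0], [446.0, 375.0]]
 tip outer 1 [[422.0, 482.0], [528.0, 435.0]]
 pin [[308.0, 336.0], [518.0, 250.0]]
 edge [[288.0, 422.0], [539.0, 315.0]]
top
 tip outer -1 [[432.0, 376.0], [308.0, 388.0]]
 tip outer 1 [[413.0, 222.0], [289.0, 234.0]]
 pin [[529.0, 291.0], [277.0, 315.0]]
 edge [[536.0, 295.0], [238.0, 324.0]]
[ 0.46136819 -0.25801234  0.25481262] [-1.79890908e+02  1.88674544e-02  9.38551517e+01] [-0.05986403  0.95888647 -1.76603024]
```

View pics/k_scene.png

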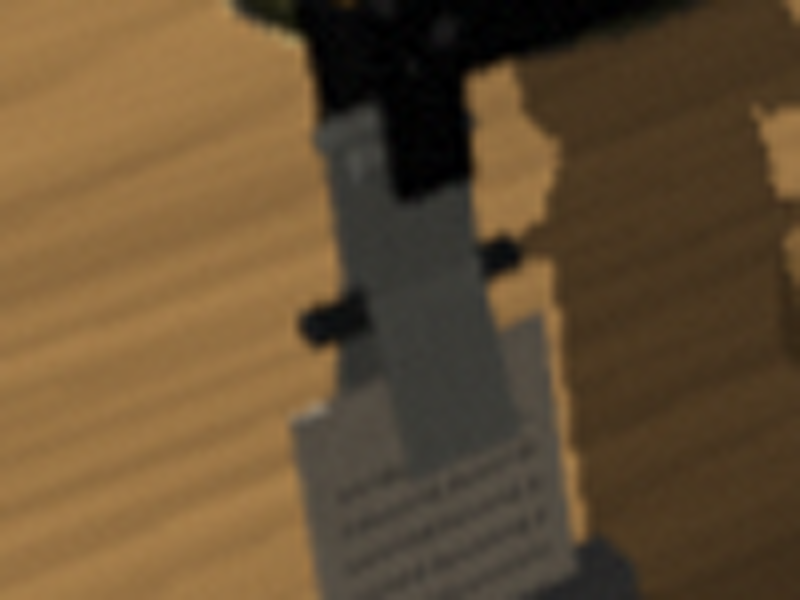

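View pics/k_top.png

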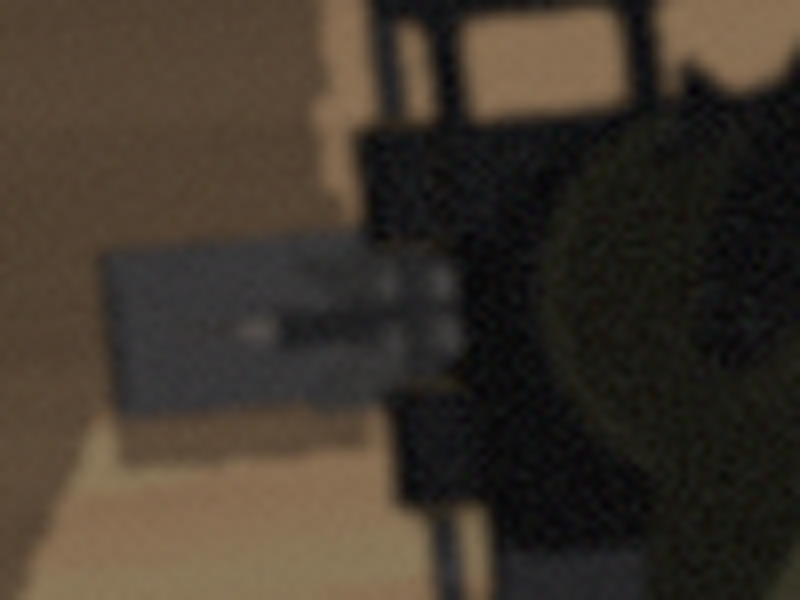

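The clip is now centred. The card edge runs between the plates: the near tip, from (204,232) to (217,227), is in front of the card and the far plate is behind. In the top view the pin lies in line with the card strip at about (430,247). I'll go 4 mm deeper and take a final check.

Request:
carry_out(
  increments="0 0 0 0.004 0 0 0; 0 0 0 0 0 0 0; 0 0 0 0 0 0 0",
)

```text
time_s: 13.6
tool_pos: [0.4615, -0.258, 0.2507]
tool_rot: [-179.9, 0.0, 93.9]
force: [0.5, 0.3, -0.5]
grip_width: 0.0229
```

```bash
python3 look.py l .46 -.26 .14;python3 v.py 152 173 398 206
python3 - <<'E'
from cell import *
import cv2
o=get_obs();print(o['time_s'],o['tool_pos'],o['tool_rot'],o['force'],o['joint_velocities'].round(2))
cv2.imwrite("pics/l_full.png",read_camera("scene")["img"])
E
```

```text
13.6 [ 0.4615 -0.258   0.2507] [-1.7991e+02  3.0000e-02  9.3850e+01] [ 0.48  0.31 -0.53] 0.022943668685211145 [ 54.7   6.9 -30.3 102.6   3.8  71.5  27.2]
scene 152 173
top 398 206
scene
 tip outer -1 [[343.0, 432.0], [448.0, 387.0]]
 tip outer 1 [[424.0, 494.0], [529.0, 447.0]]
 pin [[310.0, 348.0], [519.0, 262.0]]
 edge [[288.0, 422.0], [539.0, 315.0]]
top
 tip outer -1 [[429.0, 375.0], [305.0, 387.0]]
 tip outer 1 [[410.0, 221.0], [287.0, 233.0]]
 pin [[525.0, 290.0], [274.0, 314.0]]
 edge [[536.0, 295.0], [238.0, 324.0]]
13.8 [ 0.46145457 -0.25808164  0.25077787] [-1.79910799e+02  3.73058481e-02  9.38503582e+01] [ 0.19599987 -0.27652776 -1.0531198 ] [-0.1  -0.01  0.04 -0.07  0.07 -0.02 -0.  ]
```

View pics/l_scene.png

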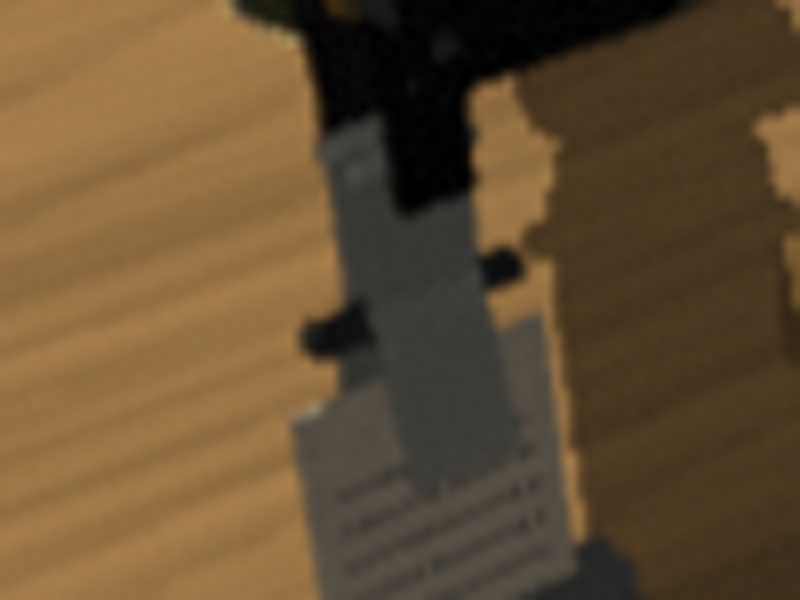

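View pics/l_full.png

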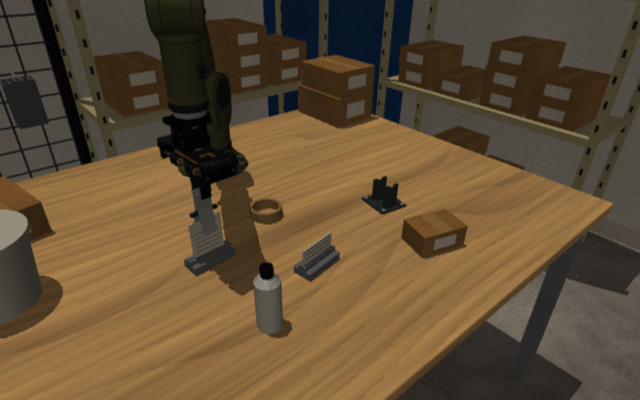

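View pics/l_top.png

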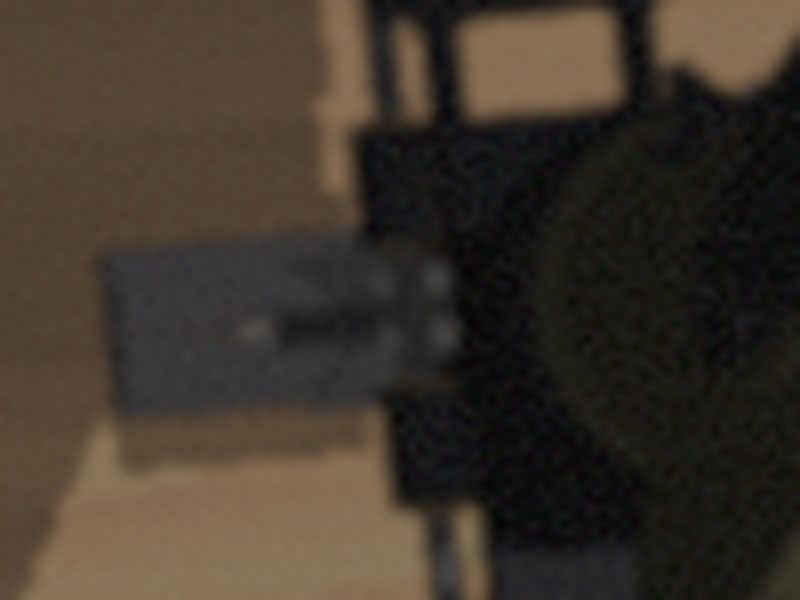

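The clip stands open astride the card with the pin about 2 cm above the edge. The card corner has not moved from about (188,225), and the other things stand where they were. Handing in.

```bash
python3 -c "
from cell import *
print(sign_off())"
```

```text
the job is handed in; nothing more can be done
None
```

The job is handed in, at about 14 s of the allowed 35 s. I squeezed the clip's handles to the stop at 25 N, lifted it out of the rack and carried it over the tall card. I then lowered it around the middle of the card's top edge, and the gripper is still holding it wide open there.

**Last checks:**
- **Depth:** the jaw tips are about 25 mm below the card's edge, and the pin's axis is about 20 mm above it.
- **Position:** one jaw is on each side of the card. By both cameras the clip is within about 1 mm of centre across the card and 1–3 mm along the edge.
- **Contact:** I saw no contact and the card had not moved. Wrist force was about 1 N, which is within sensor noise.
- **Other things:** the low card, carton, tape roll, spray can and rack stand where they were in the scene picture.

**What disagreed or went wrong:**
- The two cameras differ by 2–3 mm in x and in the position along the edge, so I averaged them.
- The gripper reads 23 mm against the stated 25 mm at the stop.
- The hand was pushed up about 8 mm while squeezing, so the beads sit about 8 mm below the grasp point, nearer the fingertips than intended.
- I overcorrected sideways by about 2 mm with the tips just inside the edge, and put it right before lowering further.

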